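# Press a lens barrel into the sprung V-cradle for inspection

## Task

Get the lens barrel ready for a look through it: fold the white cover of the inspection rest up until it stands straight upright as a viewing screen (its hinge is stiff and it stays where it is left), then take the long lens barrel from its grey stand and lay it centred in the V-cradle. Press it down gently with the fingers so that it bears evenly on both flanks of the V and the sprung cradle sinks about half of its 10 mm travel, and finish while the fingers still hold it pressed there. Leave the loupe, terminal block and marker where they are.

Things in the scene. Friction and masses are not known exactly. Their poses are not given: they have to be found in the camera images.
- rest_fixture: inspection rest, fixed to the bench: aluminium base plate 190 mm (x) x 100 mm (y) x 12 mm with the sprung V-cradle and the hinged white cover. Origin on the bench under the middle of the V-cradle; the base plate spans x = -77 to +113 mm. Its x axis runs along the V groove towards the cover's hinge, z is up; it is turned about z only
- vee_axis (a point): point of the sprung cradle where the centre of the well seated barrel lies, 64 mm above the bench with the cradle up; it sinks with the cradle. Axes as those of the rest (x along the groove). The cradle is two steel V-blocks, 20 mm long in x and 44 mm wide, at x = -33 and +33 mm; in the 46 mm gap between them fingers have room, down to the cradle's plate 32 mm below this point
- vee_left: the two flanks of the V on the +y side of the rest (one contact line), sloping 45 degrees, their tops 3 mm below the axis of the seated barrel; part of the cradle
- vee_right: the two flanks of the V on the -y side (the other contact line); part of the cradle. The V is rigid sideways: a barrel clamped in the fingers 0.5 mm off the V's axis bears on one flank only. Let go, it settles onto both by itself, and stays on both when shut fingers press on its top
- cradle (a joint): how far the cradle is pressed down, m: 0 up, 0.010 on its lower stop. Spring with 5 N preload and 2 N/mm, so the barrel's weight alone does not sink it and about 13 N of push sinks it half way
- cover (a joint): angle of the white cover, rad: 0 lying flat over the V-cradle, 1.571 upright, end stop at 2.3. It starts partly raised (0.05 to 0.6), covering the cradle. The hinge is stiff (1.4 N at the rod) and the cover stays where it is left
- cover_hinge (a point): point on the cover's hinge axis at mid width; the axis runs along the inspection rest's y, 68 mm above the bench, at x = +88 mm of the rest. Cover: plate 66 mm wide, 3 mm thick, reaching 126 mm from the hinge; it swings up from the end near the rest's -x side
- cover_rod (a point): grip point on the cover's steel rod: round, 10 mm across, sticking out 59 mm sideways (-y of the rest) past the cover's edge, parallel to the hinge, 118 mm from the hinge axis, 66 mm from the cover's mid width, with a 13 mm head at its end. Pinched from above it turns between the fingers as the cover swings, so they can keep pointing down; nothing stands beside it
- stand: grey stand 96 mm (x) x 60 mm (y), fixed to the bench; its 6 mm base carries two notched ribs 10 mm thick at x = -34 and +34 mm, 40 mm wide, their tops 32 mm above the bench, that bear the barrel with its axis 36 mm above the bench; between the ribs fingers have room. Origin at the centre of its underside, x along the barrel
- barrel_center (a point): centre of the loose lens barrel: black cylinder 26 mm across and 96 mm long with bright rings near both ends and a glass at each end, about 0.12 kg; x along its axis. Either end may point to the screen
- barrel: the same lens barrel; origin at its centre, x along its axis
- loupe: bystander: black eye loupe, a short tube 34 mm across and 27 mm tall standing on its rim; origin at the centre of its underside
- terminal_block: bystander: green screw terminal block 22x36x17 mm; origin at the centre of its underside
- marker_blue: bystander: marker pen 15x131x15 mm lying down, long side along its y axis; origin at the centre of its underside

How it is judged (in metres and radians):
On the way, in this order (a step that is already met when the one before it is completed fails the run):
1. the cover stands upright (80 to 100 degrees) (value of joint cover between 1.4 and 1.74 rad), for 0.3 s.
2. the barrel is lifted clear of its stand (height (world z) of barrel_center above 0.075 m and contact force between barrel and stand below 0.01 N), for 0.1 s.
3. the barrel is seated and pressed onto both flanks of the V (all of step 1 and x of barrel_center in the frame of vee_axis between -0.012 and 0.012 m and y of barrel_center in the frame of vee_axis between -0.0025 and 0.0025 m and z of barrel_center in the frame of vee_axis between -0.0025 and 0.0025 m and angle between the x axis of barrel_center and the x axis of vee_axis, either way round below 0.06 rad and contact force between barrel and vee_left above 2 N and contact force between barrel and vee_right above 2 N and contact force between the fingers and barrel above 2 N and value of joint cradle between 0.002 and 0.0085 m), for 0.3 s.
At the end, for the whole second after the job is handed in: Cover within 10 degrees of upright; barrel on the V axis within 2.5 mm, within 12 mm of the middle lengthwise, parallel within 3.4 degrees, pressing over 2 N on each flank; fingers still on it with over 2 N; cradle 2 to 8.5 mm down; barrel still (all of step 3 and linear speed of barrel below 0.02 m/s); the arm keeps its last pose, push and grip.
It fails at once if the barrel is pressed hard onto the V (over 50 N on a flank) (contact force between barrel and vee_left above 50 N or contact force between barrel and vee_right above 50 N).
It fails at once if a bystander is shifted by more than 25 mm (distance of any of loupe, terminal_block, marker_blue from where it was at the start of the episode above 0.025 m).
It also fails if it takes over 64 s, if anything falls off the work surface, if the arm or the gripper's body presses on something with over 40 N, if the wrist force passes 120 N, or if a joint passes its speed limit or range.

## Robot

A 7-joint arm with a two-finger parallel gripper is mounted at the origin on a cart in front of the work surface, level with it; the furniture and walls round the work are solid. World frame = base frame: x ahead of the robot, y to its left, z up, the work surface at z = 0. Lengths are in mm, angles in rad, forces in N, time in s.
With the tool pointing down it reaches from about 400 to 875 mm from the base axis. Payload 4.4 kg.
Tool frame: the origin (TCP) lies on the centre line of the jaws, within the pads' length; the fingertips stand 11 mm ahead of it and the grasp point (between the pads) lies 8 mm behind it (ctrl.tips_ahead is the distance from the TCP to the fingertips, in mm); z points along the fingers, y is the line along which they close (so a half turn about z gives the same grasp; the last joint's range is limited). The gripper opens to 85 mm and grips with 20 to 120 N. Pads are 22 mm wide; open, the fingers measure 114 mm over their backs; the gripper's body (76 mm by 85 mm) begins 54 mm behind the grasp point. The pads swing forward as they close: fully open they stand 13 mm farther back than shut.
Start: joints at [-1.383, 0.628, 0.038, 1.517, -0.027, 0.996, -0.02], TCP at [163.18, 629.198, 242.313] pointing down, gripper open.
Joint ranges: [-3.06, 3.06], [-0.37, 2.12], [-1.25, 1.32], [0.18, 2.47], [-1.1, 4.24], [0.23, 1.98], [-2.94, 2.94]. Speed limits (rad/s): [2.57, 2.57, 3.14, 3.14, 3.14, 3.14, 3.14].

## Interface

Orientations are given as [roll, pitch, yaw] about the fixed x, y, z axes, in that order (R = Rz(yaw) Ry(pitch) Rx(roll)).
In Python, from cell import ctrl, eyes, job gives the robot as it stands. The module is installed in compiled form; this text tells all that it offers.
- The arm moves only by the tool carry_out, never from a script. Its argument "moves" is a list of rows, each an object of numbers: "tx", "ty", "tz": the shift along the tool's x, y, z as a fraction of full scale; "twist": the turn about the tool's z as a fraction of full scale; "fingers": the opening, from 0 (shut) to 1 (fully open). In form: [{"tx": .., "ty": .., "tz": .., "twist": .., "fingers": ..}, ...]. A call has 1 to 12 rows; each row shifts and turns the commanded pose from where the row before left it, along the tool's axes as they then stand; what a row does not reach is not made up. Full scale, the value 1, is 0.3 m for a shift and pi rad for a turn. A row lasts 1/8 s, in which the tool goes at most 62.5 mm and 10.7 degrees, less where a joint would pass 70% of its speed; a pose out of reach is approached as far as the arm can. A call with a number of a shift or a turn outside -1 to 1 is refused whole. A call with a gripper value outside its range is refused whole. The fingers move at their own pace and stop on an object; the grip force is fixed at half the most. Time passes only in rows, so rows that do not move let the fingers close. It gives the time, the measured TCP pose, the force, the opening and the grip force at its end, in the units of the state.
- ctrl.read_state(): the state, without advancing time (a new reading comes with each control period).
- eyes.get_image(name): name is "side" or "top" or "wrist"; returns a dict with "color" (384x512x3 uint8, blue, green, red), "fovy" (degrees; the focal length in pixels is half the picture's height over the tangent of half this angle, whatever the lens; pixels are square), "cx", "cy" (the principal point, pixels), "world_from_camera" (4x4, takes a point from camera to world coordinates). Camera axes: x right, y up, looking along -z (the intrinsics and any distortion apply to the point x, -y, -z); pixel columns grow to the right and rows downward; lengths in mm; the calibration is good to about 2 mm. A picture is of the moment at which its call begins. There is no depth.
- job.finish_job(): hands the job in; it is judged then, once.
The state is a dict: "clock": time; "qpos": joint angles; "qd": joint speeds; "tau": joint torques, N m; "eef_pos": TCP position; "tool_rot": TCP orientation; "force": force on the tool from outside, world axes, zero at the start; "torque": the same for the moment, N m; "width": finger opening in mm; "gripper_force": force on a finger pad.
Only numpy, scipy, OpenCV 4.12 (cv2) and the standard library are available. Lean on these libraries where they do the work, as an engineer would, in place of code of your own. Each camera call takes 0.05 s, during which the arm holds its last target. There are 200 camera calls.

## Working session

There is one attempt and no reset: what is moved stays moved. The work goes in short steps, Python scripts to look and compute and a tool call to move; the robot and the scene stay as the last step left them, time stands still between calls to the robot, and variables do not carry over. Pictures are saved under pics/ and viewed, at most 10 in all, crops included, and the job is handed in when it is done.

Besides the shell and the picture viewer there is one more tool, called after "Call:" as name(argument=value, ...), one argument or row to a line, values as JSON. carry_out: Moves the arm, as the interface text tells. Its arguments: {"type":"object","properties":{"moves":{"type":"array","items":{"type":"object","properties":{"tx":{"type":"number","minimum":-1,"maximum":1},"ty":{"type":"number","minimum":-1,"maximum":1},"tz":{"type":"number","minimum":-1,"maximum":1},"twist":{"type":"number","minimum":-1,"maximum":1},"fingers":{"type":"number"}}}}},"required":["moves"]}

```bash
mkdir -p pics; cat > h.py <<'E'
import numpy as np, cv2
from cell import ctrl, eyes, job
def cam(n):
    d=eyes.get_image(n); np.savez(f'{n}.npz',**{k:np.array(v) for k,v in d.items()}); return d
def load(n): return dict(np.load(f'{n}.npz',allow_pickle=True))
def f(d): return 192/np.tan(np.radians(float(d['fovy']))/2)
def ray(d,u,v):
    T=d['world_from_camera']; r=T[:3,:3]@np.array([(u-d['cx'])/f(d),-(v-d['cy'])/f(d),-1]); return T[:3,3],r
def onz(d,u,v,z):
    o,r=ray(d,u,v); return o+r*(z-o[2])/r[2]
def proj(d,p):
    T=d['world_from_camera']; q=T[:3,:3].T@(np.array(p)-T[:3,3]); return q[0]/-q[2]*f(d)+d['cx'], q[1]/q[2]*f(d)+d['cy']
E
python3 - <<'E'
from h import *
for n in ('top','side','wrist'):
    d=cam(n); print(n,[k for k in d],d['fovy'],d['cx'],d['cy'],np.round(d['world_from_camera'],2).tolist())
    if n!='wrist': cv2.imwrite(f'pics/{n}0.png',cv2.resize(d['color'],(800,600)))
print(ctrl.read_state())
E
```

```text
top ['color', 'fovy', 'cx', 'cy', 'world_from_camera'] 55.27894828419925 259.70306778162086 189.41732534081987 [[-0.11, 0.97, -0.22, 324.78], [-0.99, -0.11, 0.02, 172.85], [-0.0, 0.22, 0.97, 1044.39], [0.0, 0.0, 0.0, 1.0]]
side ['color', 'fovy', 'cx', 'cy', 'world_from_camera'] 44.0550110477854 254.11624753617807 196.9663716165147 [[-0.89, 0.29, -0.36, 29.06], [-0.46, -0.56, 0.69, 1093.55], [-0.0, 0.78, 0.63, 919.97], [0.0, 0.0, 0.0, 1.0]]
wrist ['color', 'fovy', 'cx', 'cy', 'world_from_camera'] 58.43287277948644 253.84903635105218 181.74611141450586 [[0.25, -0.92, -0.29, 88.58], [0.97, 0.24, 0.08, 648.3], [-0.0, -0.3, 0.95, 373.58], [0.0, 0.0, 0.0, 1.0]]
{'clock': 0.15, 'qpos': array([-1.38282045,  0.62915085,  0.03846602,  1.51811041, -0.02700188,
        0.99628075, -0.02000168]), 'qd': array([-0.00038393, -0.00070617,  0.00077223, -0.00420382,  0.0005229 ,
       -0.00047408, -0.00017991]), 'tau': array([ 2.00354596e-03, -5.63797617e+01,  1.22799173e+00, -1.93651789e+01,
        1.11472039e-02,  7.39770185e-03,  3.48640008e-06]), 'eef_pos': array([163.05614058, 628.76244533, 241.59842431]), 'tool_rot': array([-3.14016172e+00,  1.55820901e-05,  2.88780046e+00]), 'force': array([0.788965  , 0.45600748, 0.31537325]), 'torque': array([ 0.03026878, -0.01196795,  0.00595458]), 'gripper_force': 0.0, 'width': 85.53591039610097}
```

View pics/top0.png

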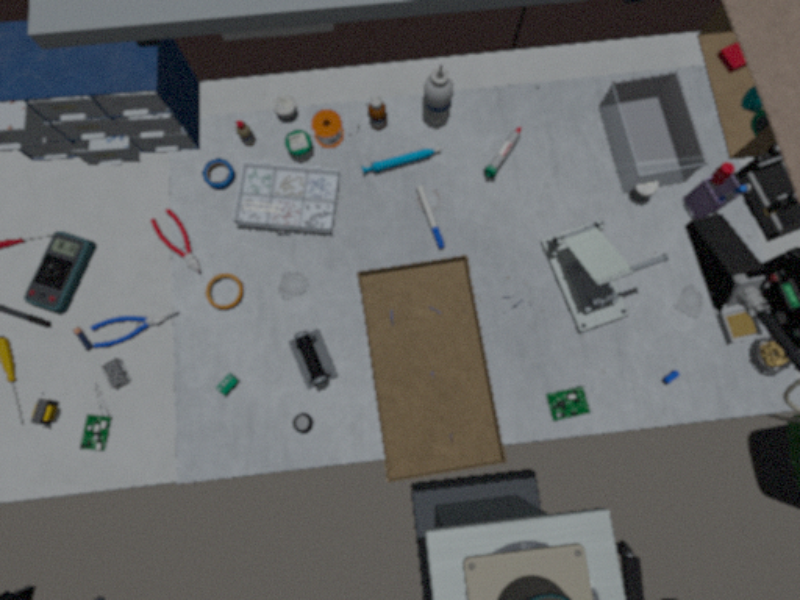

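View pics/side0.png

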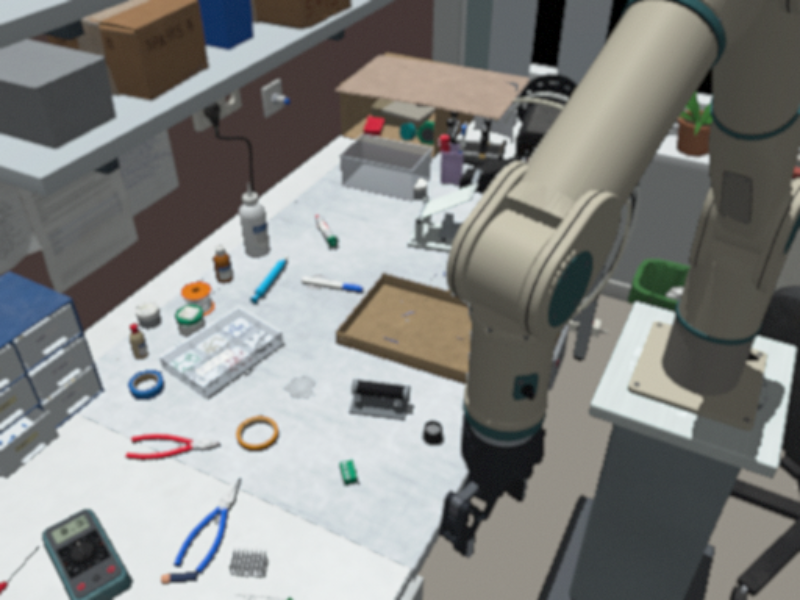

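The top view shows the rest at about (585,275) of 800x600 with its rod at (645,263). The barrel stand is at (313,358), the loupe at (302,422), the terminal block at (228,384) and the marker at (430,217). I'll zoom in on the rest and barrel.

```bash
python3 - <<'E'
from h import *
d=load('top'); c=d['color']
a=cv2.resize(c[130:220,335:435],(540,486),interpolation=cv2.INTER_CUBIC)
b=cv2.resize(c[200:260,172:220],(240,300),interpolation=cv2.INTER_CUBIC)
o=np.zeros((486,790,3),np.uint8);o[:,:540]=a;o[:300,545:785]=b
cv2.imwrite('pics/crop1.png',o)
E
```

```text
(no output)
```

View pics/crop1.png

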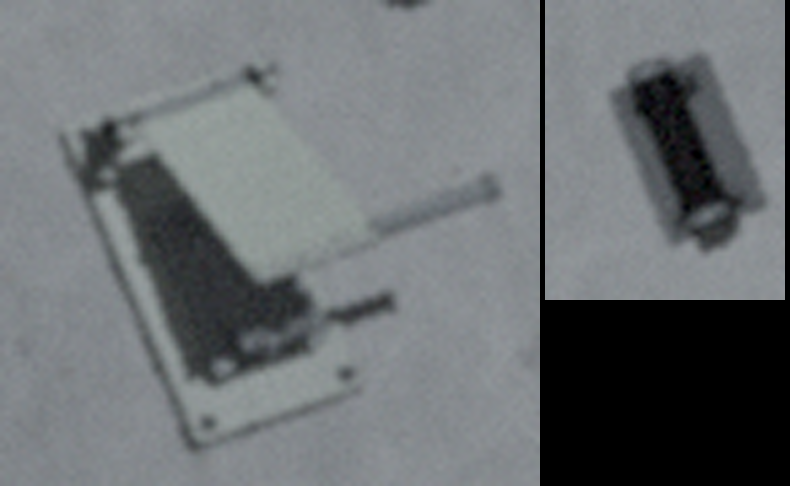

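```bash
python3 - <<'E'
from h import *
from scipy.optimize import least_squares
d=load('top')
L=lambda u,v:(u/5.4+335-.4,v/5.4+130-.4); R=lambda u,v:((u-545)/5+172-.4,v/5+200-.4)
def restpt(p,q):
    x,y,a=p[:3];c,s=np.cos(a),np.sin(a);return [x+c*q[0]-s*q[1],y+s*q[0]+c*q[1],q[2]]
def cov(p,r,y,t=0):
    th=p[3];return restpt(p,[88-r*np.cos(th)+t*np.sin(th),y,68+r*np.sin(th)+t*np.cos(th)])
def res(p):
    e=[]
    for uv,q in [((62,135),(113,50,12)),((360,388),(-77,-50,12)),((195,447),(-77,50,12))]:
        e+=list(np.subtract(proj(d,restpt(p,q)),L(*uv)))
    for uv,r,y in [((492,187),118,-92),((375,238),126,-33),((268,282),126,33)]:
        e+=list(np.subtract(proj(d,cov(p,r,y)),L(*uv)))
    return e
g=onz(d,*L(250,260),12)
for th0 in(.2,.6):
    s=least_squares(res,[g[0],g[1],.3,th0]);print(s.x,np.round(s.fun,1))
p=s.x
print('rod',cov(p,118,-66),'hinge',restpt(p,[88,-66,68]),'vee',restpt(p,[0,0,64]))
S=np.array([onz(d,*R(*u),6) for u in[(612,92),(705,55),(765,205),(672,243)]])
print('stand',S.mean(0),np.degrees(np.arctan2(*( (S[0]+S[1]-S[2]-S[3])[1::-1]))), S.tolist())
for n,uv in dict(loupe=(302,422),term=(228,384),mark=(430,217)).items(): print(n,onz(d,uv[0]*.64,uv[1]*.64,10))
E
```

```text
[ 5.39670466e+02 -1.91235264e+02  2.23151422e-01  5.70200315e-01] [-0.7 -1.4  1.7  0.4  0.1  0.9 -0.8  0.1  1.8 -0.1 -2.1 -0. ]
[ 5.39670467e+02 -1.91235264e+02  2.23151533e-01  5.70200257e-01] [-0.7 -1.4  1.7  0.4  0.1  0.9 -0.8  0.1  1.8 -0.1 -2.1 -0. ]
rod [np.float64(543.2259446039867), np.float64(-258.1065044350372), np.float64(131.69647490105442)] hinge [np.float64(640.0945646367114), np.float64(-236.1240219061018), 68] vee [np.float64(539.6704670818709), np.float64(-191.23526351053144), 64]
stand [464.76301406 327.14930661   6.        ] 16.90050776055094 [[501.69614624032056, 367.92517756689006, 6.0], [516.9316689865942, 313.4454909268868, 6.0], [427.77270758763893, 286.7850597800576, 6.0], [412.65153343030556, 340.4414981630844, 6.0]]
loupe [353.95708006 354.56290109  10.        ]
term [435.42957604 481.19425131  10.        ]
mark [707.99157342  82.84926097  10.        ]
```

The crop shows three base-plate corners at (62,135), (360,388) and (195,447), the rod head at (492,187), and the stand corners at (612,92) to (765,205). The fit is good to about 2 px, so I'll approach the rod first, via a waypoint.

Call:
carry_out(
  moves=[
    {"tx": -0.144,"ty": -0.0885,"tz": -0.0215,"twist": 0,"fingers": 1},
    {"tx": -0.144,"ty": -0.0885,"tz": -0.0215,"twist": 0,"fingers": 1},
    {"tx": -0.144,"ty": -0.0885,"tz": -0.0215,"twist": 0,"fingers": 1},
    {"tx": -0.144,"ty": -0.0885,"tz": -0.0215,"twist": 0,"fingers": 1},
    {"tx": -0.144,"ty": -0.0885,"tz": -0.0215,"twist": 0,"fingers": 1},
    {"tx": -0.144,"ty": -0.0885,"tz": -0.0215,"twist": 0,"fingers": 1},
    {"tx": -0.144,"ty": -0.0885,"tz": -0.0215,"twist": 0,"fingers": 1},
    {"tx": -0.144,"ty": -0.0885,"tz": -0.0215,"twist": 0,"fingers": 1},
    {"tx": -0.144,"ty": -0.0885,"tz": -0.0215,"twist": 0,"fingers": 1},
  ],
)

```text
clock: 1.27
eef_pos: [480.4, 299.0, 300.4]
tool_rot: [-3.142, -0.0, 2.888]
force: [0.3, -0.2, 0.9]
width: 85.4
gripper_force: 0.0
```

Call:
carry_out(
  moves=[
    {"tx": -0.056,"ty": -0.146,"tz": 0.011,"twist": 0,"fingers": 1},
    {"tx": -0.056,"ty": -0.146,"tz": 0.011,"twist": 0,"fingers": 1},
    {"tx": -0.056,"ty": -0.146,"tz": 0.011,"twist": 0,"fingers": 1},
    {"tx": -0.056,"ty": -0.146,"tz": 0.011,"twist": 0,"fingers": 1},
    {"tx": -0.056,"ty": -0.146,"tz": 0.011,"twist": 0,"fingers": 1},
    {"tx": -0.056,"ty": -0.146,"tz": 0.011,"twist": 0,"fingers": 1},
    {"tx": -0.056,"ty": -0.146,"tz": 0.011,"twist": 0,"fingers": 1},
    {"tx": -0.056,"ty": -0.146,"tz": 0.011,"twist": 0,"fingers": 1},
    {"tx": -0.056,"ty": -0.146,"tz": 0.011,"twist": 0,"fingers": 1},
    {"tx": -0.056,"ty": -0.146,"tz": 0.011,"twist": 0,"fingers": 1},
    {"tx": -0.056,"ty": -0.146,"tz": 0.011,"twist": 0,"fingers": 1},
    {"tx": -0.056,"ty": -0.146,"tz": 0.011,"twist": 0,"fingers": 1},
  ],
)

```text
clock: 2.78
eef_pos: [542.6, -260.4, 260.4]
tool_rot: [3.141, -0.0, 2.888]
force: [0.7, 0.3, 0.0]
width: 85.5
gripper_force: 0.0
```

Call:
carry_out(
  moves=[
    {"twist": 0.0435,"fingers": 1},
    {"twist": 0.0435,"fingers": 1},
    {"twist": 0.0435,"fingers": 1},
    {"twist": 0.0435,"fingers": 1},
    {"twist": 0.0435,"fingers": 1},
    {"twist": 0.0435,"fingers": 1},
    {"twist": 0.0435,"fingers": 1},
    {"twist": 0.0435,"fingers": 1},
    {"fingers": 1},
    {"fingers": 1},
  ],
)

```text
validation failed for argument at $.mo...
```

```bash
python3 - <<'E'
from h import *
d=cam('wrist'); s=ctrl.read_state(); print(s['eef_pos'],s['tool_rot'],s['force'],s['qpos'],s['clock'])
cv2.imwrite('pics/w1.png',cv2.resize(d['color'],(800,600),interpolation=cv2.INTER_CUBIC))
cam('top');cam('side')
E
```

```text
[ 541.55691567 -269.22088204  260.06977118] [-3.13480366e+00  1.61601269e-03  2.88002764e+00] [ 1.51524617 -7.27706729  0.98621282] [ 0.30718233  0.54654233  0.16534563  1.6344979  -0.09642685  0.96594998
  1.81272606] 2.825
```

View pics/w1.png

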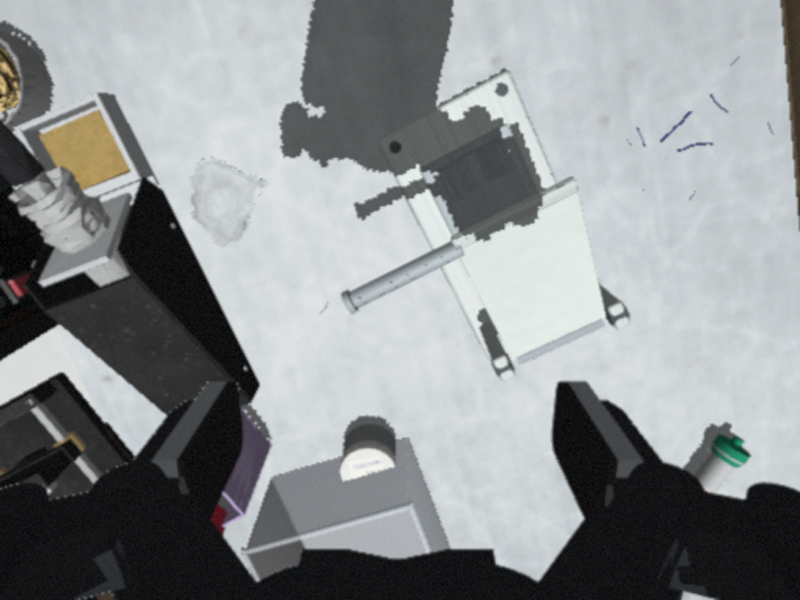

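The wrist view (800x600) shows the rod from its head (348,302) to (460,248). The cover's free corners are at (463,240) and (577,185), its hinge end runs (517,360) to (607,322), and one plate corner is at (507,71). The twist call was refused because fields were missing. I'll refine the pose with both views.

```bash
cat > rest.py <<'E'
from h import *
from scipy.optimize import least_squares
def restpt(p,q):
    x,y,a=p[:3];c,s=np.cos(a),np.sin(a);return [x+c*q[0]-s*q[1],y+s*q[0]+c*q[1],q[2]]
def cov(p,r,y,t=0):
    th=p[3];return restpt(p,[88-r*np.cos(th)+t*np.sin(th),y,68+r*np.sin(th)+t*np.cos(th)])
E
python3 - <<'E'
from rest import *
d=load('wrist');t=load('top')
L=lambda u,v:(u/5.4+335-.4,v/5.4+130-.4);W=lambda u,v:(u*.64-.2,v*.64-.2)
def res(p,wt=1):
    e=[]
    for uv,q in [((507,71),(-77,50,12)),((380,135),(-77,-50,12))]:
        e+=list(np.subtract(proj(d,restpt(p,q)),W(*uv)))
    for uv,r,y in [((348,302),118,-92),((463,242),126,-33),((577,185),126,33)]:
        e+=list(np.subtract(proj(d,cov(p,r,y)),W(*uv)))
    for uv,q in [((62,135),(113,50,12)),((360,388),(-77,-50,12)),((195,447),(-77,50,12))]:
        e+=list(wt*np.subtract(proj(t,restpt(p,q)),L(*uv)))
    for uv,r,y in [((492,187),118,-92),((375,238),126,-33),((268,282),126,33)]:
        e+=list(wt*np.subtract(proj(t,cov(p,r,y)),L(*uv)))
    return e
for wt in(0.01,1):
    s=least_squares(res,[540,-191,.22,.57],args=(wt,));p=s.x;print(p,np.round(s.fun,1))
    print('rod',np.round(cov(p,118,-66),1),'vee',restpt(p,[0,0,64]))
np.save('p.npy',p)
E
```

```text
[ 5.44165800e+02 -1.93473993e+02  1.95912440e-01  5.72643402e-01] [ 3.6 -1.6 -2.   1.2  3.  -0.1 -6.4  1.   2.2 -0.4  0.  -0.   0.  -0.
 -0.  -0.  -0.  -0.   0.  -0.  -0.  -0. ]
rod [ 546.1 -260.4  131.9] vee [np.float64(544.1657999430076), np.float64(-193.47399258586844), 64]
[ 5.43612256e+02 -1.93166142e+02  2.02317837e-01  5.72358087e-01] [ 3.2 -2.3 -2.1  1.1  3.4 -0.1 -6.2  0.5  2.3 -1.5  0.4 -3.2  1.8 -0.5
 -0.1 -0.7 -0.2 -0.8  2.2 -1.5 -1.8 -1.9]
rod [ 545.9 -260.1  131.9] vee [np.float64(543.6122561009236), np.float64(-193.16614219824442), 64]
```

Call:
carry_out(
  moves=[
    {"tx": 0,"ty": 0,"tz": 0,"twist": 0.0435,"fingers": 1},
    {"tx": 0,"ty": 0,"tz": 0,"twist": 0.0435,"fingers": 1},
    {"tx": 0,"ty": 0,"tz": 0,"twist": 0.0435,"fingers": 1},
    {"tx": 0,"ty": 0,"tz": 0,"twist": 0.0435,"fingers": 1},
    {"tx": 0,"ty": 0,"tz": 0,"twist": 0.0435,"fingers": 1},
    {"tx": 0,"ty": 0,"tz": 0,"twist": 0.0435,"fingers": 1},
    {"tx": 0,"ty": 0,"tz": 0,"twist": 0.0435,"fingers": 1},
    {"tx": 0,"ty": 0,"tz": 0,"twist": 0.0435,"fingers": 1},
    {"tx": 0,"ty": 0,"tz": 0,"twist": 0,"fingers": 1},
  ],
)

```text
clock: 4.05
eef_pos: [542.9, -257.4, 260.5]
tool_rot: [-3.141, -0.001, 1.798]
force: [-0.2, -0.5, -0.1]
width: 85.4
gripper_force: 0.0
```

Call:
carry_out(
  moves=[
    {"tx": -0.011,"ty": 0.008,"tz": 0.1,"twist": 0,"fingers": 1},
    {"tx": 0,"ty": 0,"tz": 0.1,"twist": 0,"fingers": 1},
    {"tx": 0,"ty": 0,"tz": 0.1,"twist": 0,"fingers": 1},
    {"tx": 0,"ty": 0,"tz": 0.1,"twist": 0,"fingers": 1},
    {"tx": 0,"ty": 0,"tz": 0.053,"twist": 0,"fingers": 1},
    {"tx": 0,"ty": 0,"tz": 0,"twist": 0,"fingers": 1},
    {"tx": 0,"ty": 0,"tz": 0,"twist": 0,"fingers": 0},
    {"tx": 0,"ty": 0,"tz": 0,"twist": 0,"fingers": 0},
    {"tx": 0,"ty": 0,"tz": 0,"twist": 0,"fingers": 0},
    {"tx": 0,"ty": 0,"tz": 0,"twist": 0,"fingers": 0},
    {"tx": 0,"ty": 0,"tz": 0,"twist": 0,"fingers": 0},
    {"tx": 0,"ty": 0,"tz": 0,"twist": 0,"fingers": 0},
  ],
)

```text
clock: 5.55
eef_pos: [545.6, -261.9, 125.0]
tool_rot: [-3.141, -0.0, 1.794]
force: [-1.6, 1.0, 2.4]
width: 7.5
gripper_force: 58.6
```

```bash
python3 - <<'E'
from rest import *
s=ctrl.read_state(); print(s['eef_pos'],s['tool_rot'],s['force'],s['width'],s['gripper_force'],s['clock'])
E
```

```text
[ 545.56345816 -261.92508765  125.03311936] [-3.14136715e+00 -1.04425083e-05  1.79440147e+00] [-1.55578985  1.02793496  2.41362694] 7.516292916961037 58.55138182640076 5.55
```

Call:
carry_out(
  moves=[
    {"tx": 0,"ty": 0.0229,"tz": -0.0319,"twist": 0,"fingers": 0},
    {"tx": 0,"ty": 0.026,"tz": -0.0295,"twist": 0,"fingers": 0},
    {"tx": 0,"ty": 0.0288,"tz": -0.0267,"twist": 0,"fingers": 0},
    {"tx": 0,"ty": 0.0313,"tz": -0.0238,"twist": 0,"fingers": 0},
    {"tx": 0,"ty": 0.0335,"tz": -0.0205,"twist": 0,"fingers": 0},
    {"tx": 0,"ty": 0,"tz": 0,"twist": 0,"fingers": 0},
  ],
)

```text
clock: 6.3
eef_pos: [583.9, -253.4, 167.1]
tool_rot: [-3.135, -0.002, 1.794]
force: [-12.6, 0.0, 17.6]
width: 7.8
gripper_force: 59.1
```

Call:
carry_out(
  moves=[
    {"tx": 0,"ty": 0.0215,"tz": -0.0269,"twist": 0,"fingers": 0},
    {"tx": 0,"ty": 0.0343,"tz": -0.0158,"twist": 0,"fingers": 0},
    {"tx": 0,"ty": 0.0356,"tz": -0.0124,"twist": 0,"fingers": 0},
    {"tx": 0,"ty": 0.0366,"tz": -0.0089,"twist": 0,"fingers": 0},
    {"tx": 0,"ty": 0.0373,"tz": -0.0054,"twist": 0,"fingers": 0},
    {"tx": 0,"ty": 0.0376,"tz": -0.0018,"twist": 0,"fingers": 0},
    {"tx": 0,"ty": 0,"tz": 0,"twist": 0,"fingers": 0},
    {"tx": 0,"ty": 0,"tz": 0,"twist": 0,"fingers": 0},
  ],
)

```text
clock: 7.3
eef_pos: [650.2, -238.0, 188.3]
tool_rot: [3.136, 0.002, 1.797]
force: [-0.3, 0.7, 6.4]
width: 7.3
gripper_force: 59.1
```

```bash
python3 - <<'E'
from rest import *
d=cam('wrist');t=cam('top'); s=ctrl.read_state(); print(s['eef_pos'],s['tool_rot'],s['force'])
o=np.zeros((600,800,3),np.uint8)
o[:375,:500]=cv2.resize(d['color'],(500,375)); o[:486,500:]=cv2.resize(t['color'][115:205,350:406],(300,486),interpolation=cv2.INTER_CUBIC)
sd=cam('side')['color'];o[378:598,0:490]=cv2.resize(sd[100:170,240:396],(490,220),interpolation=cv2.INTER_CUBIC)
cv2.imwrite('pics/m1.png',o)
E
```

```text
[ 650.14412373 -237.97127451  188.30497042] [3.13590709e+00 1.87455840e-03 1.79646135e+00] [-0.22708534  0.11518726  6.83610925]
```

View pics/m1.png

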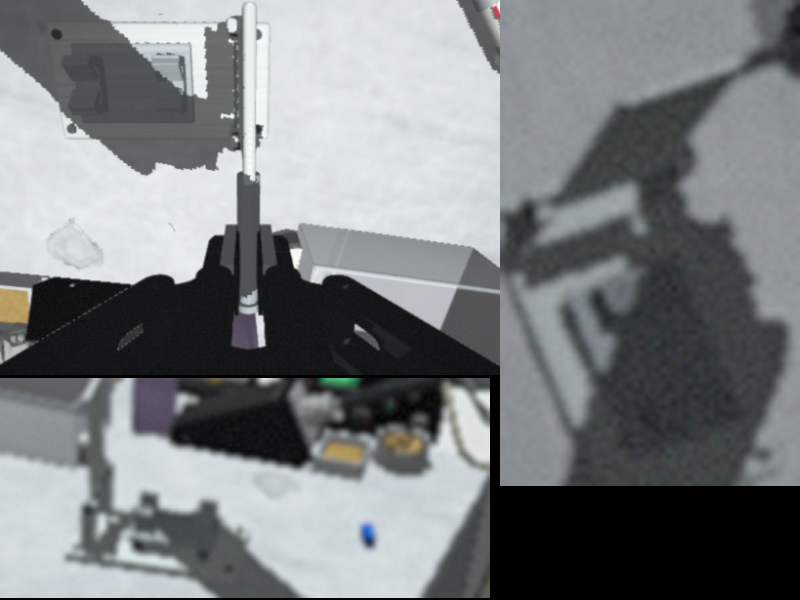

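The cover is edge-on above its hinge, so it is upright; the chord geometry gives about 91°. Now I'll release the rod, rise and look at the cradle.

Call:
carry_out(
  moves=[
    {"tx": 0,"ty": 0,"tz": 0,"twist": 0,"fingers": 0.6},
    {"tx": 0,"ty": 0,"tz": 0,"twist": 0,"fingers": 0.6},
    {"tx": 0,"ty": 0,"tz": 0,"twist": 0,"fingers": 0.6},
    {"tx": 0,"ty": 0,"tz": -0.06,"twist": 0,"fingers": 0.6},
    {"tx": 0,"ty": 0,"tz": -0.12,"twist": 0,"fingers": 0.6},
    {"tx": 0,"ty": 0,"tz": -0.16,"twist": 0,"fingers": 0.6},
    {"tx": 0,"ty": 0,"tz": -0.03,"twist": 0,"fingers": 1},
    {"tx": 0.076,"ty": -0.104,"tz": 0,"twist": 0,"fingers": 1},
    {"tx": 0.076,"ty": -0.104,"tz": 0,"twist": 0,"fingers": 1},
    {"tx": 0.076,"ty": -0.104,"tz": 0,"twist": 0,"fingers": 1},
    {"tx": 0,"ty": 0,"tz": 0,"twist": 0,"fingers": 1},
    {"tx": 0,"ty": 0,"tz": 0,"twist": 0,"fingers": 1},
  ],
)

```text
clock: 8.95
eef_pos: [541.2, -193.0, 297.4]
tool_rot: [3.14, 0.001, 1.795]
force: [0.7, -0.7, 0.2]
width: 85.2
gripper_force: 0.0
```

```bash
python3 - <<'E'
from rest import *
d=cam('wrist'); s=ctrl.read_state(); print(s['eef_pos'],s['tool_rot'],s['force'])
cv2.imwrite('pics/w2.png',cv2.resize(cv2.convertScaleAbs(d['color'],alpha=1.3,beta=20),(800,600),interpolation=cv2.INTER_CUBIC))
E
```

```text
[ 541.41352097 -193.2294252   297.23521015] [3.14050800e+00 8.97877152e-04 1.79472391e+00] [ 0.37574887 -0.59906254 -0.83257022]
```

View pics/w2.png

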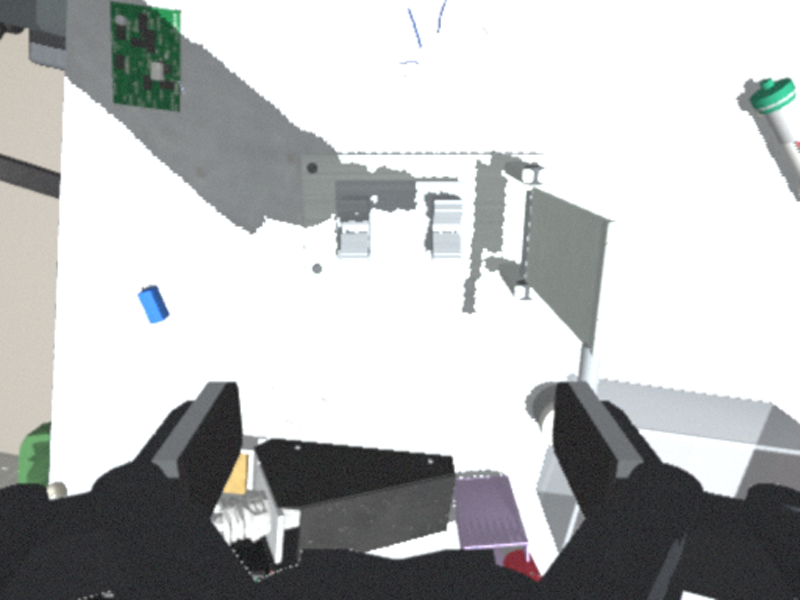

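The cradle is clear and the cover upright. The V-blocks' outer edges are at u=337 and 462 (rows 197-258) and the right block's inner edge is at u=433. I'll fit the vee from these, then go to the barrel.

```bash
python3 - <<'E'
from rest import *
d=load('wrist');W=lambda u,v:(u*.64-.2,v*.64-.2)
P=[((337,196),(-43,22)),((337,258),(-43,-22)),((462,197),(43,22)),((461,258),(43,-22)),((433,197),(23,22)),((433,258),(23,-22))]
for z in (61,):
    res=lambda p:np.ravel([np.subtract(proj(d,restpt(p,(*q,z))),W(*uv)) for uv,q in P])
    s=least_squares(res,[543,-193,.21]);print(s.x,np.round(s.fun,1))
np.save('vee.npy',s.x)
p=s.x
for q in[(-77,50,12),(113,50,12),(88,-33,68),(88,33,68)]:print(q,np.array(proj(d,restpt(p,q)))/.64)
c=np.array([650.2+118*np.cos(1.593)*-0,-238]);print('rod s', (c-p[:2])@[np.cos(p[2]),np.sin(p[2])])
E
```

```text
[ 5.42826839e+02 -1.90483988e+02  2.20465269e-01] [-0.1  0.   1.1  0.2  0.3 -0.4 -0.7  0.4  0.1 -0.4 -0.8  0.3]
(-77, 50, 12) [297.24378448 149.0914587 ]
(113, 50, 12) [548.42443983 149.85001   ]
(88, -33, 68) [524.1050729 276.0827186]
(88, 33, 68) [531.48485068 181.22843716]
rod s 94.38330530380824
```

Call:
carry_out(
  moves=[
    {"tx": 0.1456,"ty": 0.0115,"tz": 0.0167,"twist": 0,"fingers": 1},
    {"tx": 0.1456,"ty": 0.0115,"tz": 0.0167,"twist": 0,"fingers": 1},
    {"tx": 0.1456,"ty": 0.0115,"tz": 0.0167,"twist": 0,"fingers": 1},
    {"tx": 0.1456,"ty": 0.0115,"tz": 0.0167,"twist": 0,"fingers": 1},
    {"tx": 0.1456,"ty": 0.0115,"tz": 0.0167,"twist": 0,"fingers": 1},
    {"tx": 0.1456,"ty": 0.0115,"tz": 0.0167,"twist": 0,"fingers": 1},
    {"tx": 0.1456,"ty": 0.0115,"tz": 0.0167,"twist": 0,"fingers": 1},
    {"tx": 0.1456,"ty": 0.0115,"tz": 0.0167,"twist": 0,"fingers": 1},
    {"tx": 0.1456,"ty": 0.0115,"tz": 0.0167,"twist": 0,"fingers": 1},
    {"tx": 0.1456,"ty": 0.0115,"tz": 0.0167,"twist": 0,"fingers": 1},
    {"tx": 0.1456,"ty": 0.0115,"tz": 0.0167,"twist": 0,"fingers": 1},
    {"tx": 0.1456,"ty": 0.0115,"tz": 0.0167,"twist": 0,"fingers": 1},
  ],
)

```text
clock: 10.5
eef_pos: [465.3, 329.4, 236.4]
tool_rot: [3.141, 0.0, 1.794]
force: [1.3, -0.5, 0.8]
width: 85.2
gripper_force: 0.0
```

Call:
carry_out(
  moves=[
    {"tx": 0,"ty": 0,"tz": 0,"twist": -0.0522,"fingers": 1},
    {"tx": 0,"ty": 0,"tz": 0,"twist": -0.0522,"fingers": 1},
    {"tx": 0,"ty": 0,"tz": 0,"twist": -0.0522,"fingers": 1},
    {"tx": 0,"ty": 0,"tz": 0,"twist": -0.0522,"fingers": 1},
    {"tx": 0,"ty": 0,"tz": 0,"twist": -0.0522,"fingers": 1},
    {"tx": 0,"ty": 0,"tz": 0,"twist": -0.0522,"fingers": 1},
    {"tx": 0,"ty": 0,"tz": 0,"twist": -0.0522,"fingers": 1},
    {"tx": 0,"ty": 0,"tz": 0,"twist": -0.0522,"fingers": 1},
    {"tx": 0,"ty": 0,"tz": 0,"twist": -0.0522,"fingers": 1},
    {"tx": 0,"ty": 0,"tz": 0,"twist": -0.0522,"fingers": 1},
    {"tx": 0,"ty": 0,"tz": 0,"twist": 0,"fingers": 1},
    {"tx": 0,"ty": 0,"tz": 0,"twist": 0,"fingers": 1},
  ],
)

```text
clock: 12.0
eef_pos: [465.0, 327.5, 236.6]
tool_rot: [3.142, -0.0, -2.852]
force: [-0.1, 0.5, -1.1]
width: 85.3
gripper_force: 0.0
```

```bash
python3 - <<'E'
from rest import *
d=cam('wrist'); s=ctrl.read_state(); print(s['eef_pos'],s['tool_rot'],s['force'],s['qpos'])
cv2.imwrite('pics/w3.png',cv2.resize(d['color'],(800,600),interpolation=cv2.INTER_CUBIC))
E
```

```text
[464.83334247 327.4675389  236.61480669] [-3.14151251e+00 -3.45203443e-05 -2.85134958e+00] [-0.6197058   0.17001493  0.08666401] [-0.64775788  0.51666499 -0.02322206  1.75583557  0.01509696  0.86932573
  1.18334587]
```

View pics/w3.png

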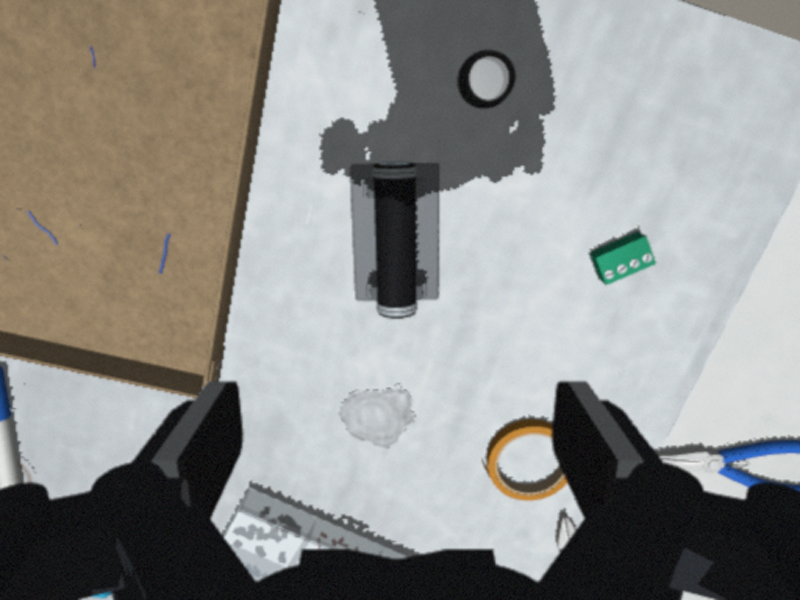

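The barrel runs (395,163) to (397,318) and is almost vertical in the image, i.e. aligned with tool x.

```bash
python3 - <<'E'
from rest import *
d=load('wrist');W=lambda u,v:(u*.64-.2,v*.64-.2)
a=onz(d,*W(395,163),25);b=onz(d,*W(397,317),47);l1=onz(d,*W(375,200),36);l2=onz(d,*W(414,200),36);
A=(onz(d,*W(375,190),36)+onz(d,*W(414.5,190),36))/2;B=(onz(d,*W(377,300),36)+onz(d,*W(417,300),36))/2
m=(a+b)/2;print(a,b,np.linalg.norm((a-b)[:2]),m,np.linalg.norm(l1-l2)); 
print('axis pts',A,B,np.arctan2(*(A-B)[1::-1]))
s=[465,327.5];yaw=-2.852;t=m[:2]-s
print('dx_t',t@[np.cos(yaw),np.sin(yaw)],'dy_t',t@[np.sin(yaw),-np.cos(yaw)], 'axispt dy',(A[:2]-s)@[np.sin(yaw),-np.cos(yaw)],(B[:2]-s)@[np.sin(yaw),-np.cos(yaw)])
E
```

```text
[419.07161037 312.85791249  25.        ] [509.59040529 341.06515324  47.        ] 94.811922591414 [464.33100783 326.96153286  36.        ] 24.163534153040374
axis pts [433.83689616 317.1007958   36.        ] [502.20093797 338.87883922  36.        ] -2.8331965716375285
dx_t 0.7949012019929533 dy_t -0.32500686362224396 axispt dy -1.067190199848893 0.2818583185488084
```

Call:
carry_out(
  moves=[
    {"tx": 0.002,"ty": -0.001,"tz": 0.12,"twist": -0.0045,"fingers": 1},
    {"tx": 0,"ty": 0,"tz": 0.12,"twist": 0,"fingers": 1},
    {"tx": 0,"ty": 0,"tz": 0.12,"twist": 0,"fingers": 1},
    {"tx": 0,"ty": 0,"tz": 0.12,"twist": 0,"fingers": 1},
    {"tx": 0,"ty": 0,"tz": 0.12,"twist": 0,"fingers": 1},
    {"tx": 0,"ty": 0,"tz": 0.06,"twist": 0,"fingers": 1},
    {"tx": 0,"ty": 0,"tz": 0.035,"twist": 0,"fingers": 1},
    {"tx": 0,"ty": 0,"tz": 0,"twist": 0,"fingers": 1},
    {"tx": 0,"ty": 0,"tz": 0,"twist": 0,"fingers": 0},
    {"tx": 0,"ty": 0,"tz": 0,"twist": 0,"fingers": 0},
    {"tx": 0,"ty": 0,"tz": 0,"twist": 0,"fingers": 0},
    {"tx": 0,"ty": 0,"tz": 0,"twist": 0,"fingers": 0},
  ],
)

```text
clock: 13.55
eef_pos: [464.5, 326.3, 29.0]
tool_rot: [-3.141, 0.001, -2.835]
force: [-0.3, -1.8, 5.2]
width: 24.4
gripper_force: 58.5
```

Call:
carry_out(
  moves=[
    {"tx": 0,"ty": 0,"tz": 0,"twist": 0,"fingers": 0},
    {"tx": 0,"ty": 0,"tz": 0,"twist": 0,"fingers": 0},
    {"tx": 0,"ty": 0,"tz": 0,"twist": 0,"fingers": 0},
    {"tx": 0,"ty": 0,"tz": -0.03,"twist": 0,"fingers": 0},
    {"tx": 0,"ty": 0,"tz": -0.1,"twist": 0,"fingers": 0},
    {"tx": 0,"ty": 0,"tz": -0.15,"twist": 0,"fingers": 0},
    {"tx": 0,"ty": 0,"tz": -0.15,"twist": 0,"fingers": 0},
    {"tx": 0,"ty": 0,"tz": -0.15,"twist": 0,"fingers": 0},
    {"tx": 0,"ty": 0,"tz": -0.07,"twist": 0,"fingers": 0},
    {"tx": 0,"ty": 0,"tz": 0,"twist": 0,"fingers": 0},
  ],
)

```text
clock: 14.8
eef_pos: [464.6, 327.7, 225.2]
tool_rot: [3.14, 0.004, -2.834]
force: [0.5, 0.5, -1.9]
width: 24.4
gripper_force: 58.9
```

Call:
carry_out(
  moves=[
    {"tx": 0.0227,"ty": -0.1443,"tz": 0,"twist": 0,"fingers": 0},
    {"tx": 0.0227,"ty": -0.1443,"tz": 0,"twist": 0,"fingers": 0},
    {"tx": 0.0227,"ty": -0.1443,"tz": 0,"twist": 0,"fingers": 0},
    {"tx": 0.0227,"ty": -0.1443,"tz": 0,"twist": 0,"fingers": 0},
    {"tx": 0.0227,"ty": -0.1443,"tz": 0,"twist": 0,"fingers": 0},
    {"tx": 0.0227,"ty": -0.1443,"tz": 0,"twist": 0,"fingers": 0},
    {"tx": 0.0227,"ty": -0.1443,"tz": 0,"twist": 0,"fingers": 0},
    {"tx": 0.0227,"ty": -0.1443,"tz": 0,"twist": 0,"fingers": 0},
    {"tx": 0.0227,"ty": -0.1443,"tz": 0,"twist": 0,"fingers": 0},
    {"tx": 0.0227,"ty": -0.1443,"tz": 0,"twist": 0,"fingers": 0},
    {"tx": 0.0227,"ty": -0.1443,"tz": 0,"twist": 0,"fingers": 0},
    {"tx": 0.0227,"ty": -0.1443,"tz": 0,"twist": 0,"fingers": 0},
  ],
)

```text
clock: 16.3
eef_pos: [542.2, -193.9, 221.6]
tool_rot: [3.14, -0.002, -2.834]
force: [1.1, 0.2, -1.4]
width: 24.4
gripper_force: 59.1
```

Call:
carry_out(
  moves=[
    {"tx": 0,"ty": 0,"tz": 0,"twist": 0.0283,"fingers": 0},
    {"tx": 0,"ty": 0,"tz": 0,"twist": 0,"fingers": 0},
    {"tx": 0,"ty": 0,"tz": 0,"twist": 0,"fingers": 0},
  ],
)

```text
clock: 16.68
eef_pos: [542.6, -191.7, 222.4]
tool_rot: [3.14, -0.001, -2.921]
force: [-0.7, 0.4, -1.1]
width: 24.0
gripper_force: 59.1
```

```bash
python3 - <<'E'
from rest import *
d=cam('wrist'); s=ctrl.read_state(); print(s['eef_pos'],s['tool_rot'],s['force'],s['width'],s['qpos'])
cv2.imwrite('pics/w4.png',cv2.resize(cv2.convertScaleAbs(d['color'],alpha=1.0,beta=0),(800,600),interpolation=cv2.INTER_CUBIC))
E
```

```text
[ 542.7982584  -191.78280691  222.69848715] [ 3.14052891e+00 -9.00484554e-04 -2.92081556e+00] [ 0.12703169 -0.47228714 -0.98743686] 24.50653397791725 [ 0.28512789  0.54363326  0.00925572  1.75140321 -0.00702938  0.84789448
  2.08927926]
```

View pics/w4.png

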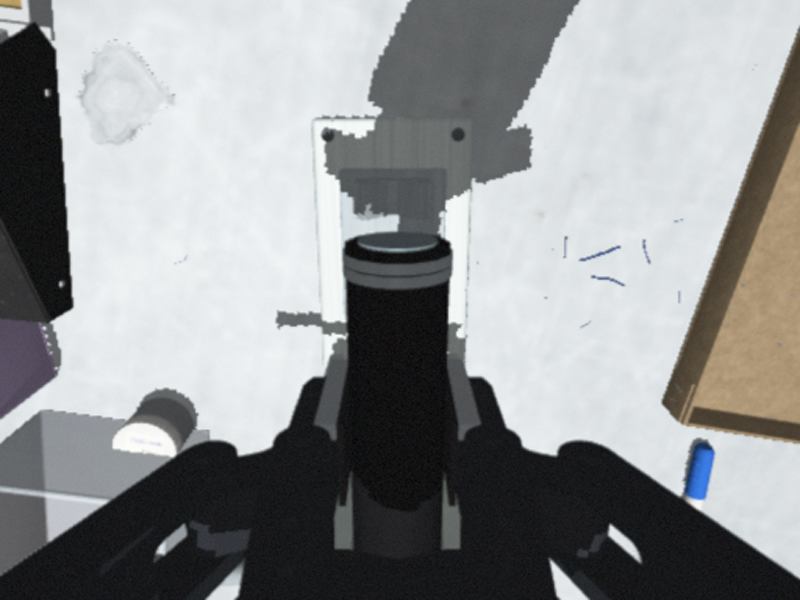

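```bash
python3 - <<'E'
from rest import *
d=load('wrist');W=lambda u,v:(u*.64-.2,v*.64-.2)
s=np.array([542.8,-191.8]);yaw=-2.921;X=np.array([np.cos(yaw),np.sin(yaw)]);Y=np.array([np.sin(yaw),-np.cos(yaw)])
for n,u,v,z in [('plL',313,118,12),('plR',473,118,12),('plL2',321,300,12),('plR2',467,300,12),('crL',341,172,32),('crR',446,172,32),('barL',345,265,230),('barR',452,265,230)]:
    t=onz(d,*W(u,v),z)[:2]-s;print(n,round(t@X,1),round(t@Y,1))
E
```

```text
plL 75.6 -50.5
plR 75.6 47.1
plL2 -41.8 -50.6
plR2 -41.9 48.1
crL 45.2 -32.4
crR 45.2 29.7
barL 42.7 -12.3
barR 42.6 13.5
```

Call:
carry_out(
  moves=[
    {"tx": -0.0045,"ty": -0.006,"tz": 0.12,"twist": 0,"fingers": 0},
    {"tx": 0,"ty": 0,"tz": 0.12,"twist": 0,"fingers": 0},
    {"tx": 0,"ty": 0,"tz": 0.12,"twist": 0,"fingers": 0},
    {"tx": 0,"ty": 0,"tz": 0.1,"twist": 0,"fingers": 0},
    {"tx": 0,"ty": 0,"tz": 0.05,"twist": 0,"fingers": 0},
    {"tx": 0,"ty": 0,"tz": 0.035,"twist": 0,"fingers": 0},
    {"tx": 0,"ty": 0,"tz": 0,"twist": 0,"fingers": 0},
    {"tx": 0,"ty": 0,"tz": 0,"twist": 0,"fingers": 0},
  ],
)

```text
clock: 17.73
eef_pos: [545.4, -194.7, 60.7]
tool_rot: [-3.141, 0.002, -2.923]
force: [-1.2, 0.2, -1.4]
width: 24.3
gripper_force: 59.1
```

Call:
carry_out(
  moves=[
    {"tx": 0,"ty": 0,"tz": 0.004,"twist": 0,"fingers": 0},
    {"tx": 0,"ty": 0,"tz": 0.004,"twist": 0,"fingers": 0},
    {"tx": 0,"ty": 0,"tz": 0,"twist": 0,"fingers": 0},
    {"tx": 0,"ty": 0,"tz": 0,"twist": 0,"fingers": 0},
  ],
)

```text
clock: 18.23
eef_pos: [545.1, -194.3, 57.8]
tool_rot: [-3.141, 0.001, -2.923]
force: [-0.6, 1.0, 2.3]
width: 23.7
gripper_force: 59.4
```

Call:
carry_out(
  moves=[
    {"tx": 0,"ty": 0,"tz": 0,"twist": 0,"fingers": 0.7},
    {"tx": 0,"ty": 0,"tz": 0,"twist": 0,"fingers": 0.7},
    {"tx": 0,"ty": 0,"tz": 0,"twist": 0,"fingers": 0.7},
    {"tx": 0,"ty": 0,"tz": 0,"twist": 0,"fingers": 0.7},
    {"tx": 0,"ty": 0,"tz": -0.05,"twist": 0,"fingers": 0.7},
    {"tx": 0,"ty": 0,"tz": -0.1,"twist": 0,"fingers": 0.7},
    {"tx": 0,"ty": 0,"tz": -0.1,"twist": 0,"fingers": 0.7},
    {"tx": 0,"ty": 0,"tz": 0,"twist": 0,"fingers": 0},
    {"tx": 0,"ty": 0,"tz": 0,"twist": 0,"fingers": 0},
    {"tx": 0,"ty": 0,"tz": 0,"twist": 0,"fingers": 0},
    {"tx": 0,"ty": 0,"tz": 0,"twist": 0,"fingers": 0},
    {"tx": 0,"ty": 0,"tz": 0,"twist": 0,"fingers": 0},
  ],
)

```text
clock: 19.73
eef_pos: [544.4, -194.3, 131.8]
tool_rot: [3.141, -0.001, -2.924]
force: [0.7, -0.0, -0.5]
width: 0.2
gripper_force: 0.0
```

```bash
python3 - <<'E'
from rest import *
d=cam('wrist'); s=ctrl.read_state(); print(s['eef_pos'],s['tool_rot'],s['force'],s['width'])
cv2.imwrite('pics/w5.png',cv2.resize(cv2.convertScaleAbs(d['color'],alpha=1.3,beta=15),(800,600),interpolation=cv2.INTER_CUBIC))
E
```

```text
[ 544.5187476  -194.35884725  131.98137098] [ 3.14120469e+00 -6.81059482e-04 -2.92356989e+00] [0.72012536 0.2285812  0.25711889] -0.10053705049720853
```

View pics/w5.png

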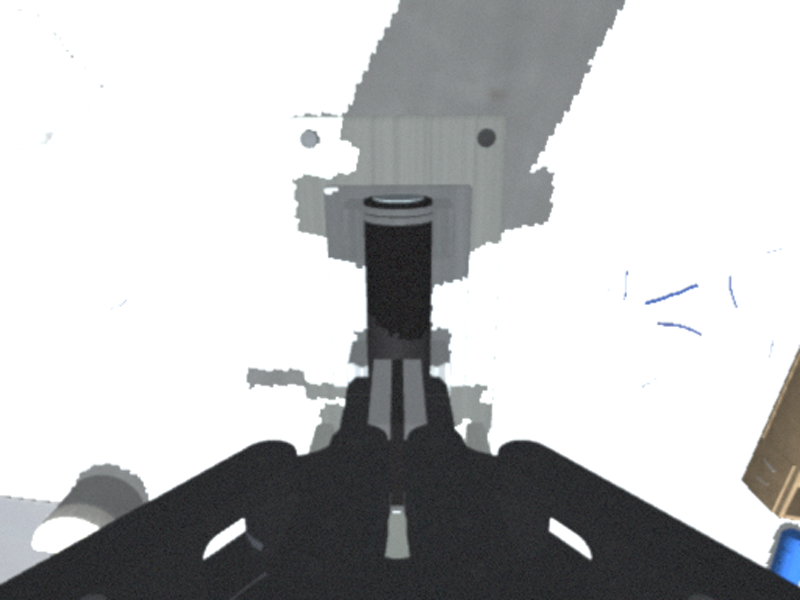

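The barrel is seated in the V, parallel to it, with the shut fingertips centred above it (u≈397 for both). Now I'll lower the shut fingers onto it.

Call:
carry_out(
  moves=[
    {"tx": 0,"ty": 0,"tz": 0.08,"twist": 0,"fingers": 0},
    {"tx": 0,"ty": 0,"tz": 0.05,"twist": 0,"fingers": 0},
    {"tx": 0,"ty": 0,"tz": 0,"twist": 0,"fingers": 0},
    {"tx": 0,"ty": 0,"tz": 0.007,"twist": 0,"fingers": 0},
    {"tx": 0,"ty": 0,"tz": 0.007,"twist": 0,"fingers": 0},
    {"tx": 0,"ty": 0,"tz": 0,"twist": 0,"fingers": 0},
    {"tx": 0,"ty": 0,"tz": 0,"twist": 0,"fingers": 0},
  ],
)

```text
clock: 20.65
eef_pos: [544.9, -194.4, 89.5]
tool_rot: [-3.141, 0.0, -2.924]
force: [-0.0, -0.0, 0.3]
width: -0.2
gripper_force: 0.0
```

Call:
carry_out(
  moves=[
    {"tx": 0,"ty": 0,"tz": 0.007,"twist": 0,"fingers": 0},
    {"tx": 0,"ty": 0,"tz": 0.007,"twist": 0,"fingers": 0},
    {"tx": 0,"ty": 0,"tz": 0,"twist": 0,"fingers": 0},
    {"tx": 0,"ty": 0,"tz": 0,"twist": 0,"fingers": 0},
  ],
)

```text
clock: 21.15
eef_pos: [545.1, -194.5, 85.7]
tool_rot: [-3.141, 0.001, -2.924]
force: [-1.6, 0.2, 7.0]
width: -0.5
gripper_force: 3.5
```

Call:
carry_out(
  moves=[
    {"tx": 0,"ty": 0,"tz": 0.006,"twist": 0,"fingers": 0},
    {"tx": 0,"ty": 0,"tz": 0.006,"twist": 0,"fingers": 0},
    {"tx": 0,"ty": 0,"tz": 0,"twist": 0,"fingers": 0},
    {"tx": 0,"ty": 0,"tz": 0,"twist": 0,"fingers": 0},
    {"tx": 0,"ty": 0,"tz": 0,"twist": 0,"fingers": 0},
  ],
)

```text
clock: 21.78
eef_pos: [545.1, -194.5, 82.8]
tool_rot: [-3.141, 0.001, -2.924]
force: [-2.9, 1.4, 12.4]
width: -0.1
gripper_force: 6.3
```

Call:
carry_out(
  moves=[
    {"tx": 0,"ty": 0,"tz": 0.002,"twist": 0,"fingers": 0},
    {"tx": 0,"ty": 0,"tz": 0,"twist": 0,"fingers": 0},
    {"tx": 0,"ty": 0,"tz": 0,"twist": 0,"fingers": 0},
    {"tx": 0,"ty": 0,"tz": 0,"twist": 0,"fingers": 0},
    {"tx": 0,"ty": 0,"tz": 0,"twist": 0,"fingers": 0},
    {"tx": 0,"ty": 0,"tz": 0,"twist": 0,"fingers": 0},
  ],
)

```text
clock: 22.52
eef_pos: [545.1, -194.5, 82.4]
tool_rot: [-3.141, 0.001, -2.924]
force: [-2.5, 1.1, 13.9]
width: 0.0
gripper_force: 6.7
```

```bash
python3 - <<'E'
from rest import *
d=cam('wrist');t=cam('top')
o=np.zeros((500,790,3),np.uint8)
o[:390,:520]=cv2.resize(cv2.convertScaleAbs(d['color'],alpha=1.1),(520,390)); o[:435,525:]=cv2.resize(t['color'][115:205,350:405],(265,435),interpolation=cv2.INTER_CUBIC)
cv2.imwrite('pics/m2.png',o)
E
```

```text
(no output)
```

View pics/m2.png

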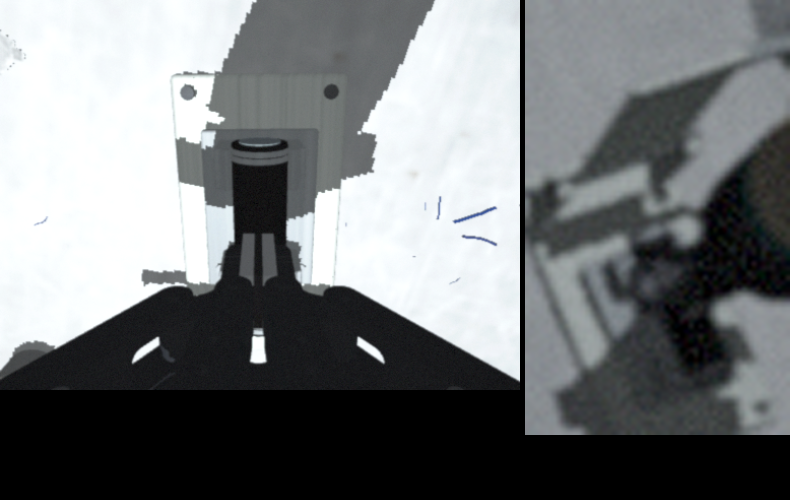

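The barrel lies parallel and centred in the V under the fingers with about 13.9 N of push, so I'm handing in.

```bash
python3 -c "
from cell import job
print(job.finish_job())"
```

```text
the job is handed in; nothing more can be done
None
```

The job is handed in (no verdict was returned): the cover is upright at about 91°, and the barrel is seated centred in the V-cradle, pressed by the shut fingers with about 14 N (an estimated 5 mm of sink); the arm stayed clear of the bystanders.

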